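# Load the sprung label spindle into the tube-label dispenser

### The job

Take the spindle with its roll of labels out of the black stand and load it into the label dispenser: press its sprung pin against the end wall of the slotted cheek so that the spring gives, bring the thick stub at the other end down in front of the round cup in the low cheek, and let the spring push the stub fully home, the pin lying at the bottom of its slot. Push gently, never driving the spring to its stop or ramming the dispenser, then let go, and leave the things around it where they stand.

Things in the scene. Friction and masses are not known exactly. Their poses are not given: they have to be found in the camera images.
- spindle_mid (a point): Middle of the spindle, on its axis; y runs along it towards the sprung pin. Grey barrel 24 mm diameter, y=-62 to +62 mm; round it a firm white paper roll 44 mm diameter, y=-30 to +30 (grasp here, across the axis); plain stub 16 mm diameter, y=-62 to -70; thin polished pin 10 mm diameter with round tip, at y=+90 when free. 180 g. May be turned any way about y. Starts level in the stand.
- spindle: The same spindle with its pin; same frame as spindle_mid. The steel pin slides into the barrel by up to 17 mm against a spring: it starts to give at 3 N and needs 0.25 N more per mm (7.3 N at its stop, then rigid).
- dispenser_mid (a point): Point over the middle of the dispenser's fixed grey base plate (90 x 270 x 12 mm), 60 mm above the table, at the loaded spindle's axis height; z up, y along the dispenser from round cup to slot. An aluminium yoke on the plate carries both cheeks. It is clamped anywhere within 18 mm to either side along y of the plate's middle; this offset is NOT in the pose: find it by touch or sight.
- dispenser: Whole dispenser with yoke (which cannot be pushed along); origin under the plate's middle, on the table, axes as dispenser_mid. Loaded, the stub is 8 mm deep in the cup with the barrel's shoulder on the low cheek, the spindle's middle at y=-6 mm of the yoke (yoke offset added to the plate's y), the pin pressed in 4 mm. To pass the low cheek's face the pin must be pressed in over 12 mm.
- plate_slot_end (a point): Middle of the +y end of the base plate's top. Above it, on the yoke, the tall cheek, in yoke y (= plate y less the yoke offset) and height over the axis: from y=71 mm an open-topped upright slot 16 mm wide (x=-8 to +8), end wall face at y=80, slot floor 5 mm below the axis, slot sides and end wall up to 58 mm above the axis, 40 mm wide in all.
- plate_cup_end (a point): Middle of the -y end of the base plate's top. Near it, on the yoke, the low cheek: inner face at yoke y=-68 mm, 40 mm wide, top 17 mm above the axis, with a blind round cup 22 mm diameter (mouth bevelled) and 10 mm deep, centred on the axis (x=0), open towards the slot. Between the cheeks the yoke's bar is flat, 42 mm below the axis.
- stand: Fixed black stand holding the spindle at the start, 70 x 130 mm foot; two forks (10 mm thick at y=+/-46 mm, 38 mm wide, horns 46 mm high) carry the barrel with its axis 40 mm above the table; open upwards, so the spindle lifts straight out. Origin under its middle on the table, y along the spindle.
- vial: small amber jar standing between the stand and the dispenser, 30 mm diameter, 55 mm high; origin under its base; bystander
- beaker: open glass cup, 70 mm diameter, 90 mm high, beyond the work; origin under its base; bystander
- spatula: flat steel spatula 180 mm long lying near the robot on the right; bystander
- petri: flat clear round dish, 90 mm diameter, 30 mm high, near the robot on the left; origin under its base; bystander
Things that resemble listed ones, but are neither listed nor needed, are in the scene too. Of the things like the spindle, leave any that is blue; of the rest the smaller one is meant.

How it is judged:
By the outcome, as a careful person would: the job done as asked, in the order asked, and still so for the second after the job is handed in, with the robot touching nothing.
It also fails if it takes over 54 s, if anything falls off the work surface, if the arm or the gripper's body presses on something with over 40 N, if the wrist force passes 120 N, or if a joint passes its speed limit or range.

### The arm

A 6-joint arm with a two-finger parallel gripper is mounted at the origin on the work surface. World frame = base frame: x ahead of the robot, y to its left, z up, the work surface at z = 0. Lengths are in mm, angles in rad, forces in N, time in s.
With the tool pointing down it reaches from about 275 to 750 mm from the base axis. Payload 10.2 kg.
Tool frame: the origin (TCP) lies midway between the tips of the shut fingers; the grasp point (between the pads) lies 19 mm behind it (ctrl.pinch_z is the distance from the TCP to the grasp point, in mm); x points along the fingers, z is the direction in which the jaws open and shut, and the axes are right-handed (so a half turn about x gives the same grasp; the last joint's range is limited). The gripper opens to 85 mm and grips with 20 to 120 N. Pads are 22 mm wide; open, the fingers measure 114 mm over their backs; the gripper's body (76 mm by 85 mm) begins 54 mm behind the grasp point. The pads swing forward as they close: fully open they stand 13 mm farther back than shut.
Start: joints at [-1.381, 0.313, 1.498, -0, 1.331, -0.223], TCP at [210.605, -480.912, 231.294] pointing down, gripper open.
Joint ranges: [-2.94, 2.94], [-0.97, 2.17], [0.19, 2.56], [-1.23, 4.37], [0.02, 3.11], [-2.88, 2.88]. Speed limits (rad/s): [2.39, 2.39, 3.01, 3.14, 3.14, 3.14].

### API

Orientations are given as a unit quaternion [w, x, y, z].
In Python, from rig import ctrl, capture, workorder, nets gives the robot as it stands. The module is installed in compiled form; this text tells all that it offers.
- The arm moves only by the tool send_rows, never from a script. Its argument "rows" is text: rows parted by semicolons, each of 5 numbers parted by spaces: the opening, from 0 (shut) to 1 (fully open), then the shift along the tool's x, y, z in cm, then the turn about the tool's x in units of 5 degrees (1.0 is 5 degrees). In form: grip x y z yaw; .... A call has 1 to 12 rows; each row is the pose to reach, as a shift and turn from the pose commanded when the call began, along the tool's axes at that moment; what a row does not reach only later rows make up. A row lasts 1/10 s, in which the tool goes at most 50 mm and 8.59 degrees, less where a joint would pass 70% of its speed; a pose out of reach is approached as far as the arm can. A call with a gripper value outside its range is refused whole. The fingers move at their own pace and stop on an object; "grip_force" is the grip in N (left out, the last holds). Time passes only in rows, so rows that repeat a pose let the fingers close. It gives the time, the measured TCP pose, the force and the opening at its end, in the units of the state.
- ctrl.sense(): the state, without advancing time (a new reading comes with each control period).
- capture(name): name is "scene" or "top" or "wrist"; returns a dict with "pixels" (480x640x3 uint8, red, green, blue), "intrinsics" (3x3 intrinsics, pixels), "view" (4x4, takes a point from world to camera coordinates); the wrist camera has in their place "mount" (4x4, takes a point from camera to tool coordinates, whose origin is the TCP and whose axes are the tool frame's). Camera axes: x right, y down, z forward; pixel columns grow to the right and rows downward; lengths in mm; the calibration is good to about 2 mm. A picture is of the moment at which its call begins: read the wrist's pose just before it. There is no depth.
- workorder.finish_job(): hands the job in, once; it reports no verdict.
Trained networks look in a picture, given as the dict that the camera call returned (one of the last four; its "shot" number tells which), for a name from the list of things; names that differ only in an ending like _2 or _b are one class to them, and where a whole thing is asked for, a point or a joint stands for the part that bears it (a point fixed in the world has none). Each returns a list of dicts, best first, with "confidence" (0 to 1); they miss things now and then, are a little off and sometimes report something else, mostly with a low value. They report only what shows in the picture. A call takes as long as a camera call. They do not tell look-alikes from the thing itself.
- nets.boxes_of(picture, target): "location" ([x, y, z] in mm, in world coordinates, good to about 4 mm: the middle of the surface that is visible of it).
- nets.spot_point(picture, target): "location" ([x, y, z] in mm, in world coordinates, good to about 4 mm: a listed point, or the origin of a listed thing).
The state is a dict: "time_s": time; "joints": joint angles; "dq": joint speeds; "tau": joint torques, N m; "eef_pos": TCP position; "ee_rot": TCP orientation; "force": force on the tool from outside, world axes, zero at the start; "wrist_torque": the same for the moment, N m; "grip_width": opening from 0.0 (shut) to 1.0 (fully open).
Only numpy, scipy, OpenCV 4.12 (cv2) and the standard library are available. Lean on these libraries where they do the work, as an engineer would, in place of code of your own. Each camera call takes 0.05 s, during which the arm holds its last target.

## Working session

There is one attempt and no reset: what is moved stays moved. The work goes in short steps, Python scripts to look and compute and a tool call to move; the robot and the scene stay as the last step left them, time stands still between calls to the robot, and variables do not carry over. Pictures are saved under pics/ and viewed, and the job is handed in when it is done.

Besides the shell and the picture viewer there is one more tool, called after "Request:" in YAML: its name, and indented under it one key for each argument. send_rows: Moves the arm, as the interface text tells. Its arguments: {"type":"object","properties":{"rows":{"type":"string"},"grip_force":{"type":"number"}},"required":["rows"]}

```bash
mkdir -p pics
cat > h.py <<'E'
import numpy as np, cv2, json, pickle
from scipy.spatial.transform import Rotation as R
from rig import ctrl, capture, workorder, nets
def save(p,n): cv2.imwrite(f'pics/{n}.png',cv2.cvtColor(p['pixels'],cv2.COLOR_RGB2BGR)); pickle.dump({k:v for k,v in p.items()},open(f'pics/{n}.pkl','wb'))
def rot(q): return R.from_quat([q[1],q[2],q[3],q[0]])
def proj(p,P):
    P=np.atleast_2d(P); c=(p['view'][:3,:3]@P.T).T+p['view'][:3,3]; q=(p['intrinsics']@c.T).T; return q[:,:2]/q[:,2:]
def atz(p,u,v,z):
    V=np.linalg.inv(p['view']); d=V[:3,:3]@np.linalg.inv(p['intrinsics'])@np.array([u,v,1.]); o=V[:3,3]; t=(z-o[2])/d[2]; return o+t*d
E
cat > a.py <<'E'
from h import *
s=ctrl.sense(); print({k:np.round(v,3).tolist() for k,v in s.items()}, ctrl.pinch_z)
for n in ['scene','top']:
    p=capture(n); save(p,n+'0')
    V=np.linalg.inv(p['view']); print(n,V[:3,3].round(0))
    for t in ['spindle_mid','dispenser_mid','plate_slot_end','plate_cup_end','stand','vial','beaker','spatula','petri']:
        for r in nets.spot_point(p,t)[:4]: print(n,t,round(r['confidence'],2),np.round(r['location'],1))
E
python3 a.py
```

```text
{'time_s': 0.0, 'joints': [-1.381, 0.313, 1.498, 0.0, 1.331, -0.223], 'dq': [-0.0, 0.001, -0.001, 0.0, -0.002, 0.001], 'tau': [-0.001, -41.226, -25.975, -0.0, 0.004, -0.0], 'eef_pos': [210.562, -480.634, 230.742], 'ee_rot': [0.592, 0.387, 0.592, -0.387], 'force': [-0.932, 0.016, -0.432], 'wrist_torque': [-0.058, 0.008, 0.017], 'grip_width': 0.998} 18.700000000000003
scene [1348.  474.  707.]
scene spindle_mid 0.74 [ 499.1 -402.8   31.5]
scene spindle_mid 0.71 [366.   81.6  32.5]
scene spindle_mid 0.59 [ 572.2 -186.3   43.6]
scene dispenser_mid 0.93 [588.6 193.5  54.7]
scene dispenser_mid 0.67 [760.   35.6   1.4]
scene plate_slot_end 0.86 [565.9 329.6  13.3]
scene plate_slot_end 0.34 [ 573.9 -189.7   -3.7]
scene plate_cup_end 0.71 [601.   62.2  12.8]
scene stand 0.69 [ 574.4 -190.7   -2.4]
scene vial 0.8 [528.4 -30.3  -2.8]
scene vial 0.73 [568.9 329.   13. ]
scene beaker 0.85 [760.1  39.8  -1.3]
scene spatula 0.94 [ 335.8 -285.6   -3. ]
top [ 418.  -26. 1456.]
top spindle_mid 0.82 [ 491.6 -395.6   29.9]
top spindle_mid 0.75 [368.8  77.3  32.3]
top spindle_mid 0.69 [ 572.3 -186.8   40. ]
top dispenser_mid 0.87 [587.  191.   59.8]
top plate_slot_end 0.65 [567.8 325.   11.2]
top plate_cup_end 0.62 [605.3  57.5  12.6]
top stand 0.88 [ 571.2 -192.4    1. ]
top vial 0.49 [524.6 -28.4  -1.4]
top beaker 0.83 [756.1  36.7   1.6]
top spatula 0.68 [ 343.7 -289.    -4.6]
top petri 0.9 [302.4 302.8   1.4]
top petri 0.61 [569.5 324.6  13. ]
```

View pics/scene0.png

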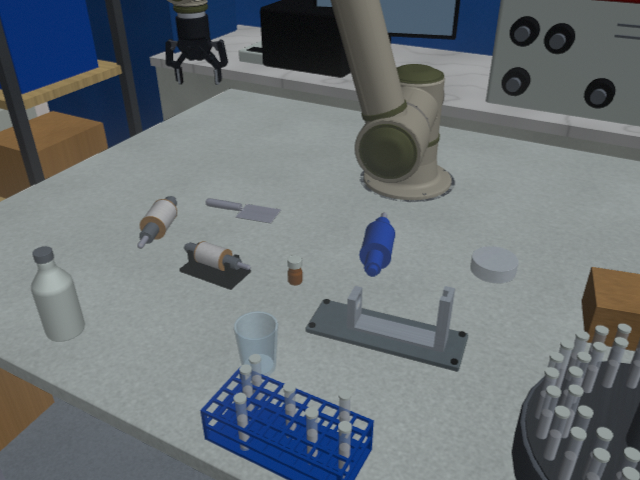

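View pics/top0.png

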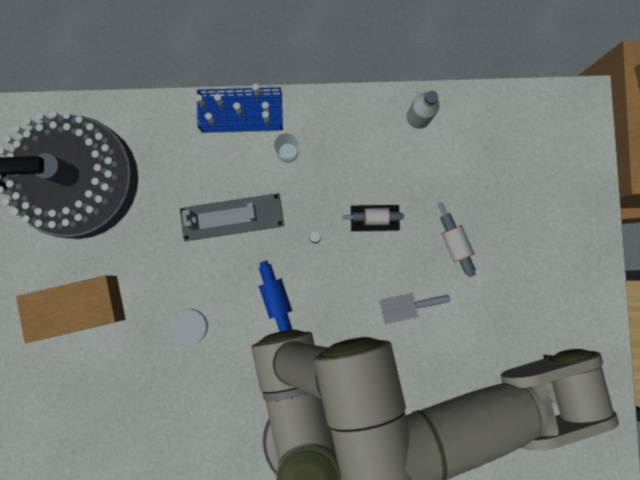

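```bash
cat > b.py <<'E'
from h import *
s=ctrl.sense(); M=rot(s['ee_rot']).as_matrix(); print(M.round(3))
p=pickle.load(open('pics/top0.pkl','rb'))
im=cv2.imread('pics/top0.png')
a=cv2.resize(im[170:260,150:320],None,fx=4,fy=4,interpolation=cv2.INTER_CUBIC)
b=cv2.resize(im[190:250,320:490],None,fx=4,fy=4,interpolation=cv2.INTER_CUBIC)
cv2.imwrite('pics/crop0.png',np.vstack([a,b]))
w=capture('wrist'); print(w['mount'].round(3), w['intrinsics'].round(1))
# shift needed
d=np.array([572,-187,200.])-s['eef_pos']; print(M.T@d)
E
python3 b.py
```

```text
[[ 0.     0.916  0.401]
 [-0.     0.401 -0.916]
 [-1.     0.     0.   ]]
[[  -0.      -0.281    0.96  -143.102]
 [  -0.      -0.96    -0.281   72.01 ]
 [   1.      -0.       0.      -0.24 ]
 [   0.       0.       0.       1.   ]] [[411.3   0.  319. ]
 [  0.  411.3 238.2]
 [  0.    0.    1. ]]
[  31.30587494  448.94333903 -124.26059477]
```

View pics/crop0.png

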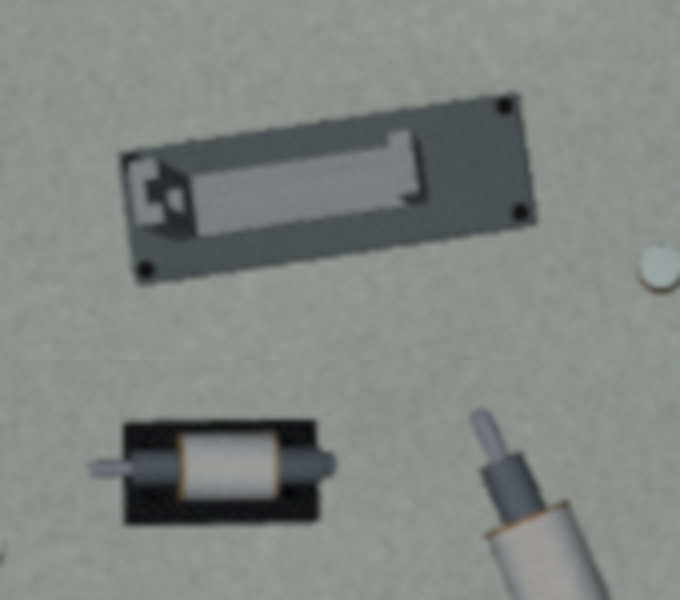

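Request:
send_rows:
  rows: "1 3 44.9 -12.4 -13.28;1 3 44.9 -12.4 -13.28;1 3 44.9 -12.4 -13.28;1 3 44.9 -12.4 -13.28;1 3 44.9 -12.4 -13.28;1 3 44.9 -12.4 -13.28;1 3 44.9 -12.4 -13.28;1 3 44.9 -12.4 -13.28;1 3 44.9 -12.4 -13.28;1 3 44.9 -12.4 -13.28;1 3 44.9 -12.4 -13.28;1 3 44.9 -12.4 -13.28"

```text
time_s: 2.25
eef_pos: [571.6, -187.8, 201.2]
ee_rot: [0.707, -0.0, 0.707, 0.0]
force: [0.1, 0.4, -0.3]
grip_width: 0.999
```

```bash
cat >> h.py <<'E'
def wcap(n):
    s=ctrl.sense(); p=capture('wrist')
    T=np.eye(4); T[:3,:3]=rot(s['ee_rot']).as_matrix(); T[:3,3]=s['eef_pos']
    p['view']=np.linalg.inv(T@p['mount']); save(p,n); return s,p
E
cat > c.py <<'E'
from h import *
import sys
n=sys.argv[1]
s,p=wcap(n); print({k:np.round(s[k],3).tolist() for k in ['time_s','eef_pos','ee_rot','force','joints']}); print(rot(s['ee_rot']).as_matrix().round(3))
raw={k:v for k,v in p.items() if k!='view'}
for t in sys.argv[2:]:
    for r in nets.spot_point(raw,t)[:3]: print(t,round(r['confidence'],2),np.round(r['location'],1), proj(p,r['location']).round(0))
E
python3 c.py w1 spindle_mid stand
```

```text
{'time_s': 2.25, 'eef_pos': [571.645, -187.754, 201.192], 'ee_rot': [0.707, -0.0, 0.707, 0.0], 'force': [0.052, 0.414, -0.278], 'joints': [-0.512, 0.505, 1.296, -0.0, 1.34, -0.512]}
[[-0.001 -0.001  1.   ]
 [-0.     1.     0.001]
 [-1.    -0.    -0.001]]
spindle_mid 0.87 [ 496.7 -404.    26.8] [[238. 438.]]
spindle_mid 0.67 [ 576.  -187.8   38.3] [[324. 216.]]
```

View pics/w1.png

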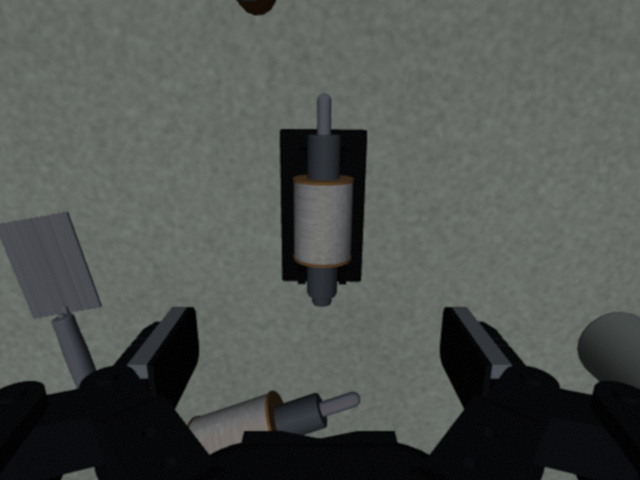

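```bash
cat > d.py <<'E'
from h import *
p=pickle.load(open('pics/w1.pkl','rb'))
im=p['pixels']
cv2.imwrite('pics/w1c.png',cv2.resize(cv2.cvtColor(im,cv2.COLOR_RGB2BGR)[80:320,240:400],None,fx=2.5,fy=2.5,interpolation=cv2.INTER_CUBIC))
for u,v,z in [(324,93,40),(324,130,40),(321.5,304,40),(322,265,40),(323.5,180,40),(293,222,40),(352,222,40),(280,129,0),(367,129,0),(282,282,0),(361,282,0)]:
    print(u,v,atz(p,u,v,z).round(1))
E
python3 d.py
```

```text
324 93 [575.6 -99.3  40. ]
324 130 [ 575.7 -124.4   40. ]
321.5 304 [ 574.3 -260.6   40. ]
322 265 [ 574.6 -227.    40. ]
323.5 180 [ 575.5 -160.2   40. ]
293 222 [ 552.4 -192.2   40. ]
352 222 [ 597.3 -192.2   40. ]
280 129 [ 540.6 -124.7    0. ]
367 129 [ 611.  -124.7    0. ]
282 282 [ 538.9 -258.     0. ]
361 282 [ 610.1 -257.9    0. ]
```

View pics/w1c.png

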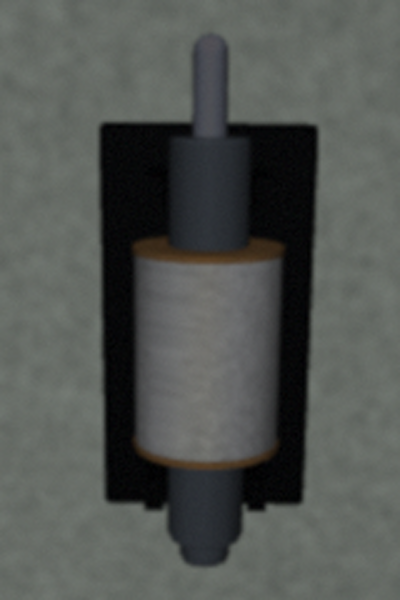

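Request:
send_rows:
  rows: "1 4 -0.22 0.34 0.09;1 9 -0.22 0.34 0.09;1 13 -0.22 0.34 0.09;1 16 -0.22 0.34 0.09;1 18.4 -0.22 0.34 0.09;1 18.4 -0.22 0.34 0.09;1 18.4 -0.22 0.34 0.09"

```text
time_s: 3.1
eef_pos: [575.6, -190.3, 18.3]
ee_rot: [0.707, 0.003, 0.707, -0.003]
force: [0.2, 1.2, 0.9]
grip_width: 0.999
```

```bash
python3 c.py w2
```

```text
{'time_s': 3.1, 'eef_pos': [575.572, -190.258, 18.29], 'ee_rot': [0.707, 0.003, 0.707, -0.003], 'force': [0.208, 1.177, 0.879], 'joints': [-0.512, 0.72, 1.454, -0.0, 0.967, -0.504]}
[[ 0.001  0.008  1.   ]
 [-0.     1.    -0.008]
 [-1.    -0.     0.001]]
```

View pics/w2.png

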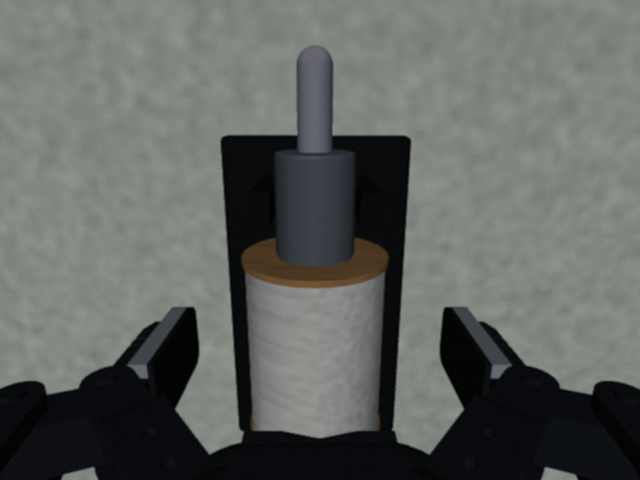

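Request:
send_rows:
  rows: "1 0 0 -0.1 0;0.6 0 0 -0.1 0;0.5 0 0 -0.1 0;0.4 0 0 -0.1 0;0.4 0 0 -0.1 0;0 0 0 -0.1 0;0 0 0 -0.1 0;0 0 0 -0.1 0"
  grip_force: 60

```text
time_s: 3.95
eef_pos: [575.0, -189.5, 17.9]
ee_rot: [0.708, 0.002, 0.707, -0.003]
force: [0.2, 0.1, 5.2]
grip_width: 0.497
```

```bash
python3 c.py w3
```

```text
{'time_s': 3.95, 'eef_pos': [575.02, -189.55, 17.906], 'ee_rot': [0.708, 0.002, 0.707, -0.003], 'force': [0.178, 0.138, 5.221], 'joints': [-0.512, 0.719, 1.457, 0.0, 0.964, -0.505]}
[[ 0.001  0.007  1.   ]
 [-0.001  1.    -0.007]
 [-1.    -0.001  0.001]]
```

View pics/w3.png

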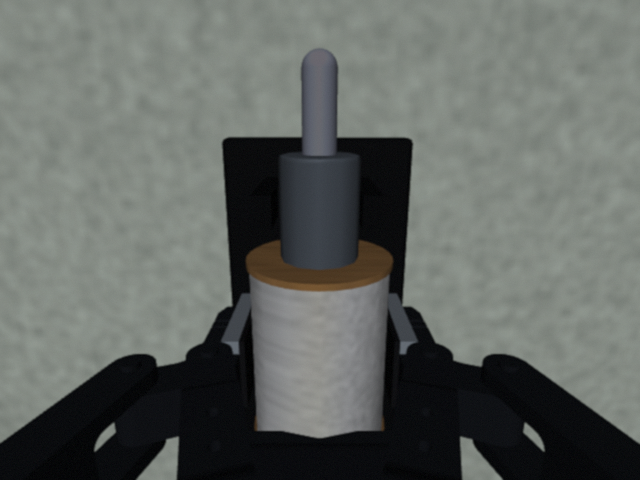

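Request:
send_rows:
  rows: "0 -1 0 0 0;0 -3 0 0 0;0 -6 0 0 0;0 -10 0 0 0;0 -14 0 0 0;0 -17 0 0 0;0 -17 0 0 0"
  grip_force: 80

```text
time_s: 4.7
eef_pos: [575.7, -190.0, 191.9]
ee_rot: [0.709, 0.001, 0.705, -0.004]
force: [-0.4, 0.0, -2.4]
grip_width: 0.496
```

```bash
cat > e.py <<'E'
from h import *
p=pickle.load(open('pics/top0.pkl','rb'))
C=np.array([(120,153),(518,95),(537,222),(140,285)])/4+[150,170]
W=np.array([atz(p,u,v,12) for u,v in C]); print(W.round(1), W.mean(0).round(1))
for i in range(4): print(np.linalg.norm(W[i]-W[i-1]).round(1))
d=W[0]+W[3]-W[1]-W[2]; print('yaw',np.degrees(np.arctan2(-d[0],d[1])))
s=ctrl.sense(); print(s['eef_pos'],s['force'],s['grip_width'])
E
python3 e.py; python3 c.py w4
```

```text
[[614.2 327.5  12. ]
 [645.3  62.4  12. ]
 [560.1  51.9  12. ]
 [526.  315.   12. ]] [586.4 189.2  12. ]
89.1
266.8
85.9
265.3
yaw 7.038370812811277
[ 575.69872927 -190.0110241   191.9361469 ] [-0.38017189  0.04420443 -2.37959843] 0.49626197012628037
{'time_s': 4.7, 'eef_pos': [575.699, -190.011, 191.936], 'ee_rot': [0.709, 0.001, 0.705, -0.004], 'force': [-0.38, 0.044, -2.38], 'joints': [-0.512, 0.518, 1.301, -0.0, 1.316, -0.505]}
[[ 0.006  0.007  1.   ]
 [-0.004  1.    -0.007]
 [-1.    -0.004  0.006]]
```

View pics/w4.png

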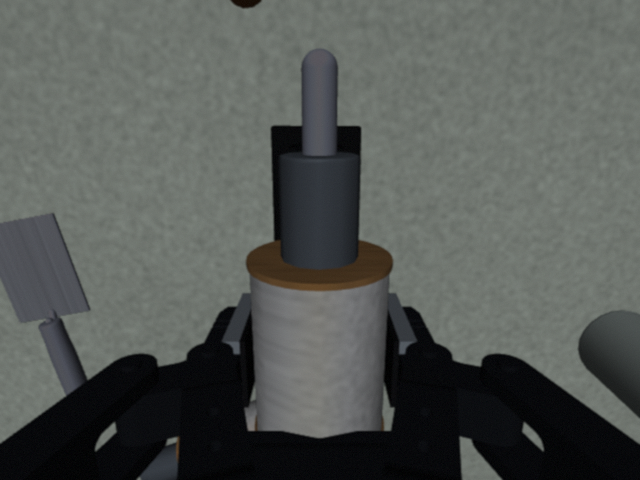

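Request:
send_rows:
  rows: "0 2 33 1.6 -1.56;0 2 33 1.6 -1.56;0 2 33 1.6 -1.56;0 2 33 1.6 -1.56;0 2 33 1.6 -1.56;0 2 33 1.6 -1.56;0 2 33 1.6 -1.56;0 2 33 1.6 -1.56;0 2 33 1.6 -1.56;0 2 33 1.6 -1.56;0 2 33 1.6 -1.56"

```text
time_s: 5.85
eef_pos: [592.8, 139.3, 166.9]
ee_rot: [0.705, -0.045, 0.706, 0.045]
force: [0.3, 1.2, -1.6]
grip_width: 0.495
```

```bash
python3 c.py w5 dispenser_mid plate_slot_end plate_cup_end spindle_mid
```

```text
{'time_s': 5.85, 'eef_pos': [592.813, 139.305, 166.94], 'ee_rot': [0.705, -0.045, 0.706, 0.045], 'force': [0.265, 1.223, -1.552], 'joints': [0.039, 0.549, 1.318, -0.0, 1.275, -0.089]}
[[-0.001 -0.127  0.992]
 [-0.     0.992  0.127]
 [-1.    -0.    -0.001]]
spindle_mid 0.57 [591.5 137.4 188.1] [[313. 347.]]
```

View pics/w5.png

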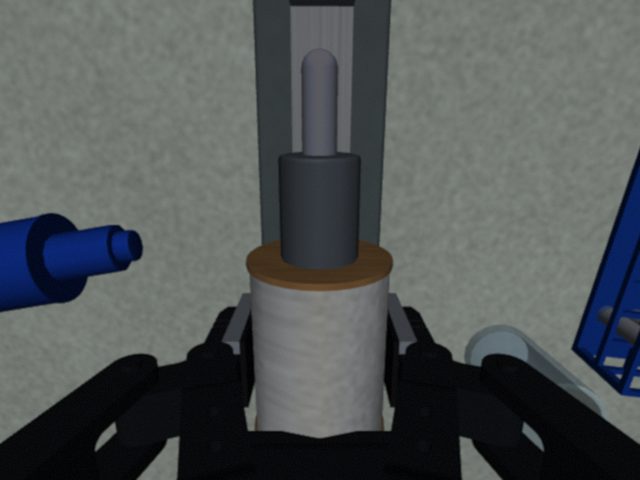

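Request:
send_rows:
  rows: "0 0 3 0 0;0 0 5 0 0;0 0 5 0 0"

```text
time_s: 6.4
eef_pos: [585.9, 192.0, 167.3]
ee_rot: [0.706, -0.046, 0.706, 0.047]
force: [0.2, -0.1, -1.1]
grip_width: 0.496
```

```bash
python3 c.py w6 dispenser_mid plate_slot_end; python3 -c "
import cv2
im=cv2.imread('pics/w6.png'); cv2.imwrite('pics/w6c.png',cv2.resize(im[0:170,210:430],None,fx=3.5,fy=3.5,interpolation=cv2.INTER_CUBIC))"
```

```text
{'time_s': 6.4, 'eef_pos': [585.886, 192.022, 167.301], 'ee_rot': [0.706, -0.046, 0.706, 0.047], 'force': [0.202, -0.118, -1.08], 'joints': [0.127, 0.565, 1.291, 0.001, 1.285, -0.005]}
[[-0.    -0.131  0.991]
 [ 0.001  0.991  0.131]
 [-1.     0.001 -0.   ]]
```

View pics/w6c.png

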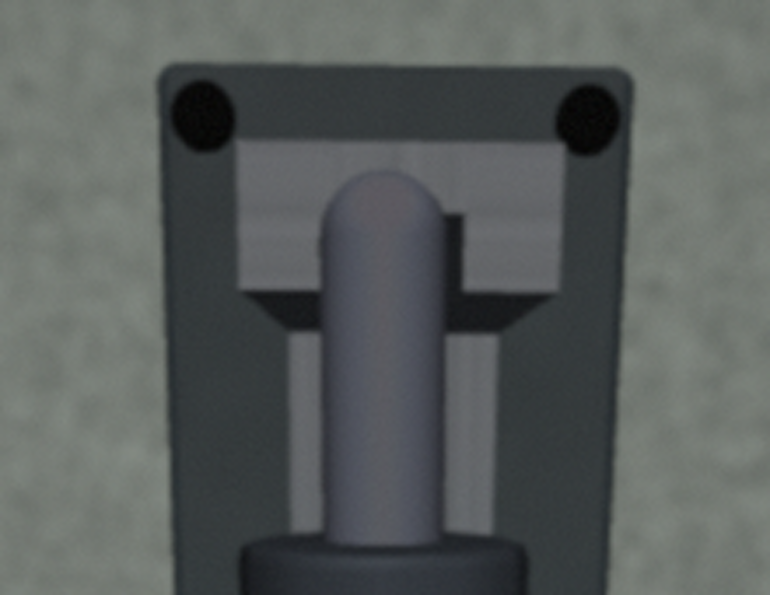

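```bash
cat > f.py <<'E'
from h import *
p=pickle.load(open('pics/w6.pkl','rb')); s=ctrl.sense()
M=rot(s['ee_rot']).as_matrix(); o=np.array(s['eef_pos'])
def t(cu,cv,z,n):
    w=atz(p,cu/3.5+210,cv/3.5,z); l=M.T@(w-o); print(n,w.round(1),'tool',l.round(1)); return w
t(238,292,118,'cheek L front'); t(562,292,118,'cheek R front'); t(455,213,118,'wall'); t(463,250,118,'slot R')
t(236,140,118,'cheek back L');t(566,140,118,'cheek back R')
a=t(158,65,12,'plate L');b=t(633,70,12,'plate R'); print('plate w',np.linalg.norm(a-b),'yaw',np.degrees(np.arctan2(b[1]-a[1],b[0]-a[0])),(a+b)/2)
t(177,590,12,'plate L near');t(607,590,12,'plate R near')
z=o[2]+22
t(382,169,z,'pin tip');t(382,540,z,'pin root');t(289,530,18,'bar L');t(497,530,18,'bar R')
E
python3 f.py
```

```text
cheek L front [557.2 275.3 118. ] tool [ 49.3  88.9 -18. ]
cheek R front [597.5 280.7 118. ] tool [49.3 89.  22.6]
wall [582.9 288.  118. ] tool [49.3 98.1  9. ]
slot R [584.5 283.9 118. ] tool [49.3 93.9 10.1]
cheek back L [555.2 292.6 118. ] tool [ 49.3 106.3 -17.8]
cheek back R [595.1 297.9 118. ] tool [ 49.3 106.4  22.4]
plate L [527.6 319.5  12. ] tool [155.3 136.6 -41.7]
plate R [615.7 330.4  12. ] tool [155.3 136.   47. ]
plate w 88.77497579728264 yaw 7.0074351969430975 [571.64244782 324.94695554  12.        ]
plate L near [540. 223.  12.] tool [155.3  39.2 -41.8]
plate R near [627.8 234.6  12. ] tool [155.3  39.4  46.7]
pin tip [574.5 281.2 189.3] tool [-22.   92.5  -0.1]
pin root [578.2 253.3 189.3] tool [-22.   64.3  -0. ]
bar L [561.8 238.6  18. ] tool [149.3  51.9 -18.2]
bar R [602.9 244.   18. ] tool [149.3  52.   23.2]
```

Request:
send_rows:
  rows: "0 1 -0.5 0.24 0;0 4 -0.5 0.24 0;0 7 -0.5 0.24 0;0 8.9 -0.5 0.24 0;0 8.9 -0.5 0.24 0;0 8.9 -0.5 0.24 0"

```text
time_s: 7.15
eef_pos: [589.9, 184.7, 78.6]
ee_rot: [0.706, -0.045, 0.706, 0.045]
force: [0.2, -0.6, -1.1]
grip_width: 0.495
```

```bash
python3 c.py w7; python3 -c "
import cv2
im=cv2.imread('pics/w7.png'); cv2.imwrite('pics/w7c.png',cv2.resize(im[0:270,160:480],None,fx=2.2,fy=2.2,interpolation=cv2.INTER_CUBIC))"
```

```text
{'time_s': 7.15, 'eef_pos': [589.859, 184.747, 78.572], 'ee_rot': [0.706, -0.045, 0.706, 0.045], 'force': [0.233, -0.598, -1.14], 'joints': [0.114, 0.661, 1.376, -0.0, 1.104, -0.014]}
[[ 0.    -0.128  0.992]
 [-0.     0.992  0.128]
 [-1.    -0.     0.   ]]
```

View pics/w7c.png

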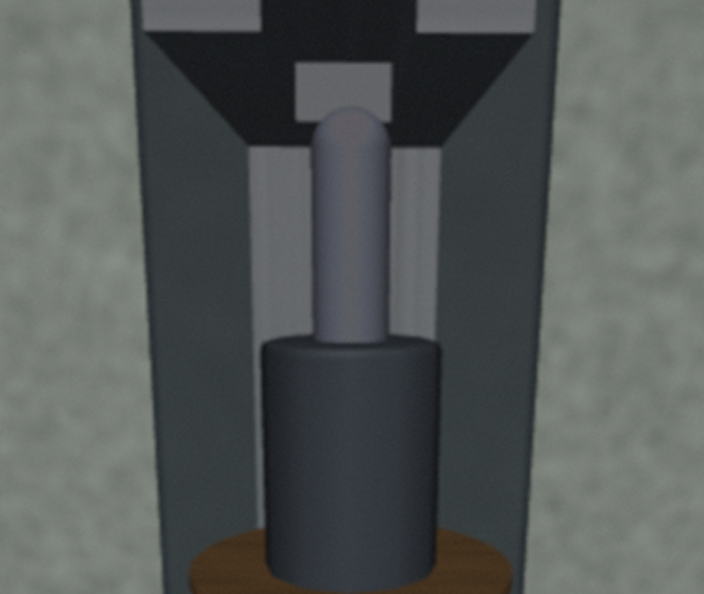

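Request:
send_rows:
  rows: "0 0 0.3 -0.13 0;0 0 0.6 -0.13 0;0 0 0.8 -0.13 0;0 0 0.8 -0.13 0;0 0 0.8 -0.13 0;0 0 0.8 -0.13 0"

```text
time_s: 7.8
eef_pos: [587.1, 193.2, 78.3]
ee_rot: [0.706, -0.046, 0.706, 0.046]
force: [0.8, -0.8, -2.0]
grip_width: 0.495
```

```bash
python3 c.py w8; python3 -c "
import cv2
im=cv2.imread('pics/w8.png'); cv2.imwrite('pics/w8c.png',cv2.resize(im[0:270,160:480],None,fx=2.2,fy=2.2,interpolation=cv2.INTER_CUBIC))"
```

```text
{'time_s': 7.8, 'eef_pos': [587.116, 193.161, 78.312], 'ee_rot': [0.706, -0.046, 0.706, 0.046], 'force': [0.822, -0.798, -1.952], 'joints': [0.129, 0.662, 1.376, 0.0, 1.103, -0.001]}
[[ 0.    -0.129  0.992]
 [ 0.     0.992  0.129]
 [-1.     0.     0.   ]]
```

View pics/w8c.png

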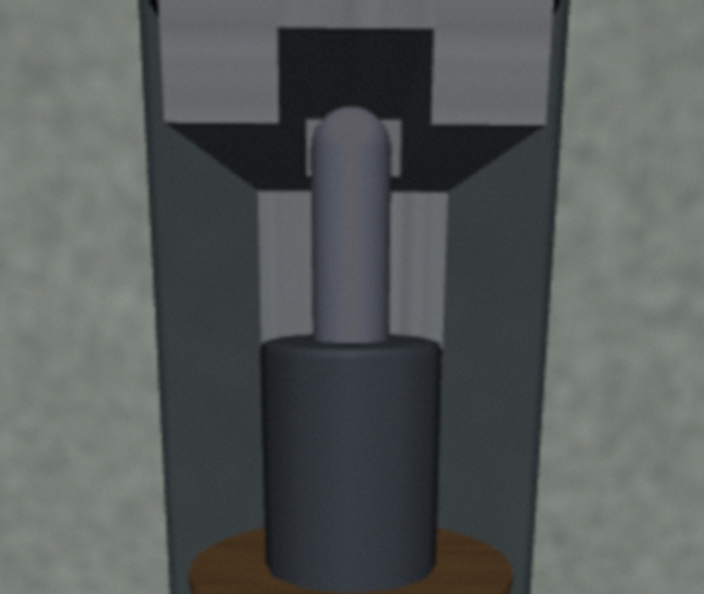

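```bash
cat > g.py <<'E'
from h import *
p=pickle.load(open('pics/w8.pkl','rb')); s=ctrl.sense()
M=rot(s['ee_rot']).as_matrix(); o=np.array(s['eef_pos'])
def t(cu,cv,z,n):
    w=atz(p,cu/2.2+160,cv/2.2,z); l=M.T@(w-o); print(n,w.round(1),'tool',l.round(1)); return w
t(356,28,118,'wall top'); t(354,120,55,'wall floor'); t(356,124,118,'front top'); t(354,176,55,'front floor'); t(350.5,107,100.4,'tip'); t(354,190,18,'bar end')
E
python3 g.py
```

```text
wall top [575.9 287.2 118. ] tool [-39.7  94.7   1. ]
wall floor [576.1 287.   55. ] tool [23.3 94.5  1.2]
front top [577.1 278.2 118. ] tool [-39.7  85.6   1. ]
front floor [577.3 278.2  55. ] tool [23.3 85.6  1.2]
tip [576.  282.3 100.4] tool [-22.1  89.9   0.5]
bar end [577.5 278.5  18. ] tool [60.3 85.9  1.4]
```

Request:
send_rows:
  rows: "0 0 0.1 0.07 0;0 0 0.2 0.07 0;0 0 0.2 0.07 0;0 0 0.2 0.07 0;0 0 0.2 0.07 0"

```text
time_s: 8.35
eef_pos: [587.5, 195.3, 78.3]
ee_rot: [0.706, -0.046, 0.706, 0.046]
force: [0.6, 0.8, -1.3]
grip_width: 0.492
```

Request:
send_rows:
  rows: "0 0 0.1 0 0;0 0 0.2 0 0;0 0 0.2 0 0;0 0 0.2 0 0"

```text
time_s: 8.75
eef_pos: [587.3, 197.3, 78.3]
ee_rot: [0.706, -0.046, 0.706, 0.046]
force: [-0.3, 0.4, -1.9]
grip_width: 0.491
```

Request:
send_rows:
  rows: "0 0 0.1 0 0;0 0 0.2 0 0;0 0 0.2 0 0;0 0 0.2 0 0"

```text
time_s: 9.15
eef_pos: [587.1, 199.0, 78.3]
ee_rot: [0.706, -0.046, 0.706, 0.045]
force: [0.4, -3.5, -1.9]
grip_width: 0.495
```

Request:
send_rows:
  rows: "0 0 0.1 0 0;0 0 0.2 0 0;0 0 0.2 0 0;0 0 0.2 0 0"

```text
time_s: 9.55
eef_pos: [586.8, 201.2, 78.3]
ee_rot: [0.706, -0.046, 0.706, 0.046]
force: [0.4, -3.2, -1.8]
grip_width: 0.496
```

```bash
python3 c.py w9; python3 -c "
import cv2
im=cv2.imread('pics/w9.png'); cv2.imwrite('pics/w9c.png',cv2.resize(im[0:270,160:480],None,fx=2.2,fy=2.2,interpolation=cv2.INTER_CUBIC))"
```

```text
{'time_s': 9.55, 'eef_pos': [586.804, 201.163, 78.291], 'ee_rot': [0.706, -0.046, 0.706, 0.046], 'force': [0.407, -3.246, -1.763], 'joints': [0.142, 0.666, 1.368, -0.0, 1.107, 0.013]}
[[ 0.    -0.129  0.992]
 [-0.     0.992  0.129]
 [-1.    -0.     0.   ]]
```

View pics/w9c.png

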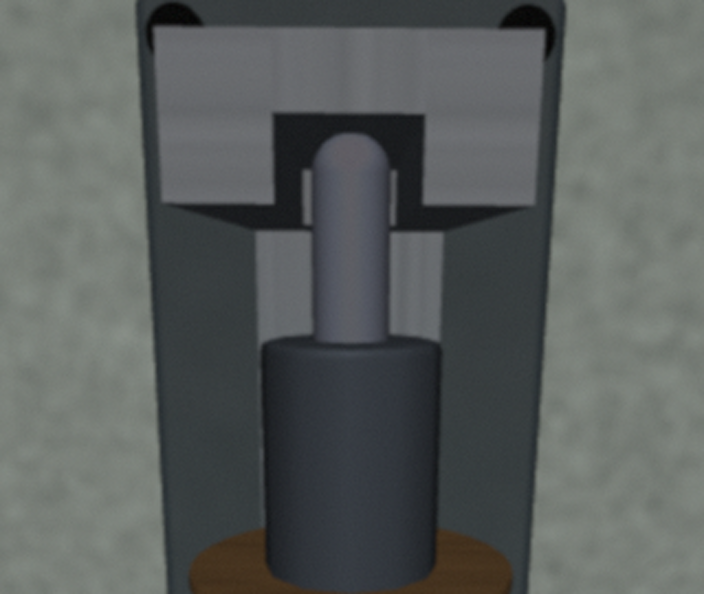

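Request:
send_rows:
  rows: "0 0 0.15 0 0;0 0 0.3 0 0;0 0 0.45 0 0;0 0 0.6 0 0;0 0 0.7 0 0;0 0 0.7 0 0;0 0 0.7 0 0"

```text
time_s: 10.3
eef_pos: [585.9, 208.1, 78.3]
ee_rot: [0.706, -0.046, 0.706, 0.046]
force: [0.5, -4.7, -1.7]
grip_width: 0.495
```

Request:
send_rows:
  rows: "0 0 0.15 0 0;0 0 0.3 0 0;0 0 0.4 0 0;0 0 0.4 0 0;0 0 0.4 0 0"

```text
time_s: 10.8
eef_pos: [585.4, 211.9, 78.3]
ee_rot: [0.706, -0.046, 0.706, 0.045]
force: [-0.0, -5.2, -1.8]
grip_width: 0.491
```

```bash
python3 c.py w10; python3 -c "
import cv2
im=cv2.imread('pics/w10.png'); cv2.imwrite('pics/w10c.png',cv2.resize(im[0:270,160:480],None,fx=2.2,fy=2.2,interpolation=cv2.INTER_CUBIC))"
```

```text
{'time_s': 10.8, 'eef_pos': [585.403, 211.871, 78.293], 'ee_rot': [0.706, -0.046, 0.706, 0.045], 'force': [-0.026, -5.205, -1.827], 'joints': [0.16, 0.671, 1.36, -0.001, 1.111, 0.031]}
[[ 0.    -0.129  0.992]
 [-0.001  0.992  0.129]
 [-1.    -0.001 -0.   ]]
```

View pics/w10c.png

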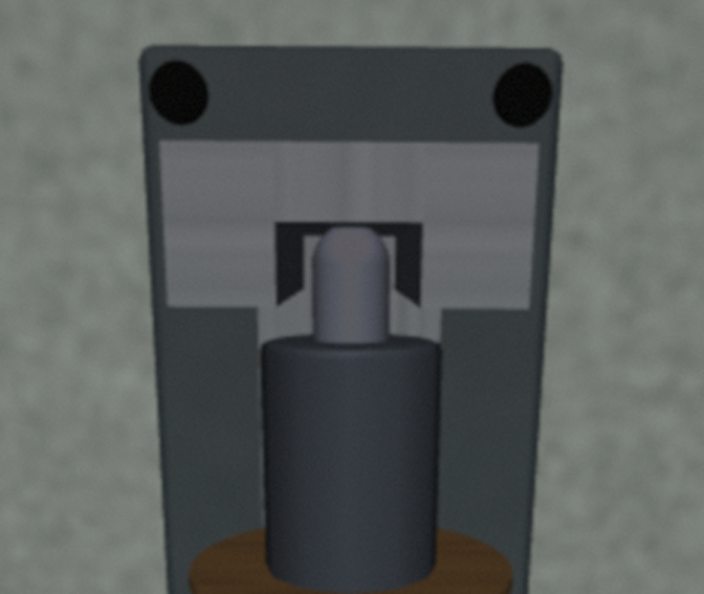

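```bash
cat > g2.py <<'E'
from h import *
for n,c in [('w8',107),('w9',132),('w10',226)]:
    p=pickle.load(open(f'pics/{n}.pkl','rb')); T=np.linalg.inv(p['view'])@np.linalg.inv(p['mount']); T=np.linalg.inv(np.linalg.inv(T)) 
    l=np.linalg.inv(T)@np.append(atz(p,319.3,c/2.2,T[2,3]+22.1),1); print(n,l.round(1))
p=pickle.load(open('pics/w10.pkl','rb'))
for v,z in [(222,118),(236,55)]:
    print(np.linalg.inv(T)@np.append(atz(p,319.3,v/2.2,z),1))
E
python3 g2.py
```

```text
w8 [-22.1  89.8   0.5   1. ]
w9 [-22.1  87.    0.5   1. ]
w10 [-22.1  75.9   0.5   1. ]
[-39.7531065   75.79051779   0.44247308   1.        ]
[23.24692017 75.75478899  0.58261046  1.        ]
```

Request:
send_rows:
  rows: "0 0.5 0.03 0 0;0 1.2 0.03 0 0;0 1.8 0.03 0 0;0 2.2 0.03 0 0;0 2.4 0.03 0 0;0 2.4 0.03 0 0"

```text
time_s: 11.45
eef_pos: [585.4, 212.1, 54.1]
ee_rot: [0.706, -0.046, 0.706, 0.045]
force: [1.1, -6.4, -2.2]
grip_width: 0.492
```

```bash
python3 c.py w11; python3 -c "
from h import *
for n in ['scene']:
    p=capture(n); save(p,'s11'); im=cv2.imread('pics/s11.png'); cv2.imwrite('pics/s11c.png',cv2.resize(im[240:380,290:490],None,fx=4,fy=4,interpolation=cv2.INTER_CUBIC))"
```

```text
{'time_s': 11.45, 'eef_pos': [585.421, 212.146, 54.115], 'ee_rot': [0.706, -0.046, 0.706, 0.045], 'force': [1.1, -6.373, -2.223], 'joints': [0.16, 0.701, 1.377, -0.001, 1.064, 0.031]}
[[ 0.    -0.129  0.992]
 [-0.001  0.992  0.129]
 [-1.    -0.001 -0.   ]]
```

View pics/w11.png

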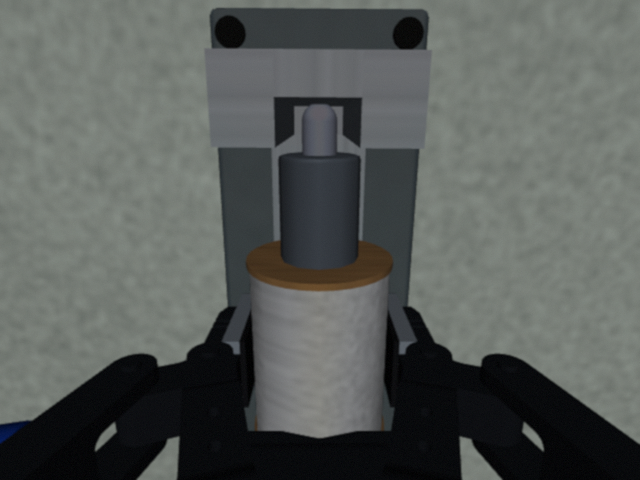

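View pics/s11c.png

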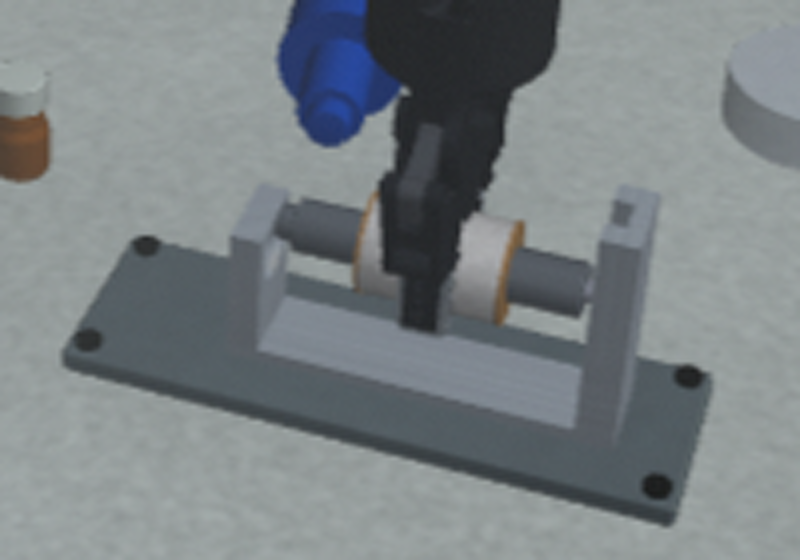

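Request:
send_rows:
  rows: "0 0.4 0 0 0;0 0.8 0 0 0;0 1.1 0 0 0;0 1.3 0 0 0;0 1.3 0 0 0"

```text
time_s: 12.05
eef_pos: [585.5, 212.1, 41.2]
ee_rot: [0.706, -0.046, 0.706, 0.045]
force: [1.8, -5.6, -2.3]
grip_width: 0.494
```

Request:
send_rows:
  rows: "0 0.1 0 0 0;0 0.2 0 0 0;0 0.25 0 0 0;0 0.25 0 0 0;0 0.25 0 0 0"

```text
time_s: 12.55
eef_pos: [585.5, 212.2, 38.9]
ee_rot: [0.706, -0.046, 0.706, 0.045]
force: [0.1, -5.3, -1.4]
grip_width: 0.494
```

```bash
python3 c.py w12; python3 -c "
from h import *
for n in ['scene']:
    p=capture(n); save(p,'s12'); im=cv2.imread('pics/s12.png'); cv2.imwrite('pics/s12c.png',cv2.resize(im[240:380,290:490],None,fx=4,fy=4,interpolation=cv2.INTER_CUBIC))"
```

```text
{'time_s': 12.55, 'eef_pos': [585.514, 212.18, 38.938], 'ee_rot': [0.706, -0.046, 0.706, 0.045], 'force': [0.092, -5.326, -1.359], 'joints': [0.16, 0.722, 1.385, -0.001, 1.034, 0.031]}
[[ 0.    -0.129  0.992]
 [-0.     0.992  0.129]
 [-1.    -0.     0.   ]]
```

View pics/w12.png

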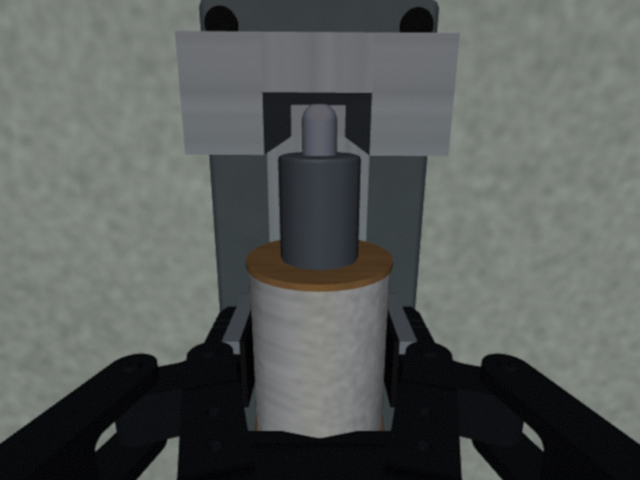

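View pics/s12c.png

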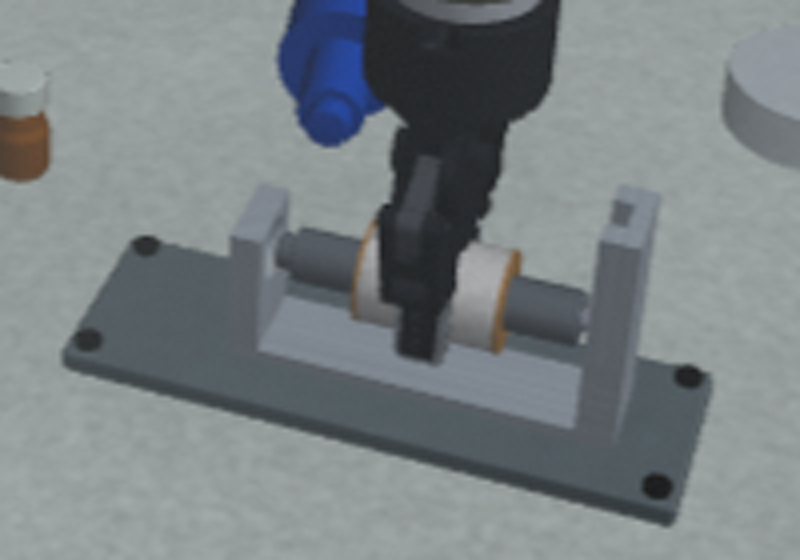

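Request:
send_rows:
  rows: "0 0.05 -0.1 0 0;0 0.05 -0.2 0 0;0 0.05 -0.3 0 0;0 0.05 -0.4 0 0;0 0.05 -0.4 0 0;0 0.05 -0.4 0 0"

```text
time_s: 13.25
eef_pos: [586.0, 208.4, 38.5]
ee_rot: [0.706, -0.046, 0.705, 0.046]
force: [0.6, -5.7, -0.9]
grip_width: 0.495
```

Request:
send_rows:
  rows: "0 0 -0.1 0 0;0 0 -0.2 0 0;0 0 -0.3 0 0;0 0 -0.4 0 0;0 0 -0.4 0 0;0 0 -0.4 0 0"

```text
time_s: 13.85
eef_pos: [586.4, 204.5, 38.4]
ee_rot: [0.706, -0.046, 0.706, 0.046]
force: [0.6, -4.8, -1.9]
grip_width: 0.494
```

```bash
python3 c.py w13; python3 -c "
from h import *
for n in ['scene']:
    p=capture(n); save(p,'s13'); im=cv2.imread('pics/s13.png'); cv2.imwrite('pics/s13c.png',cv2.resize(im[240:380,290:490],None,fx=4,fy=4,interpolation=cv2.INTER_CUBIC))"
```

```text
{'time_s': 13.85, 'eef_pos': [586.422, 204.526, 38.357], 'ee_rot': [0.706, -0.046, 0.706, 0.046], 'force': [0.611, -4.771, -1.927], 'joints': [0.147, 0.719, 1.392, 0.0, 1.031, 0.018]}
[[ 0.    -0.129  0.992]
 [ 0.     0.992  0.129]
 [-1.     0.     0.   ]]
```

View pics/w13.png

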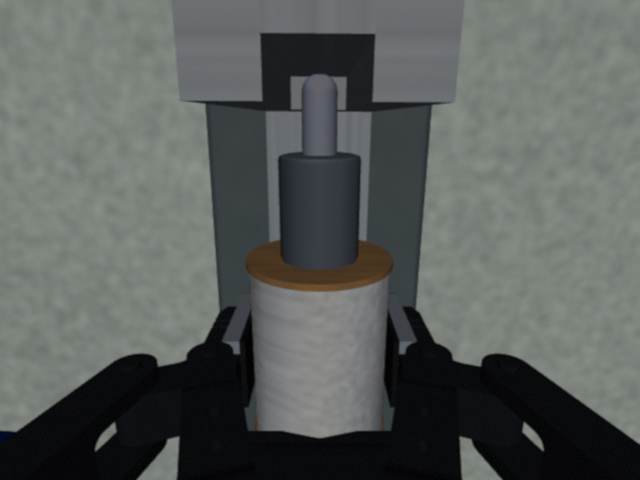

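View pics/s13c.png

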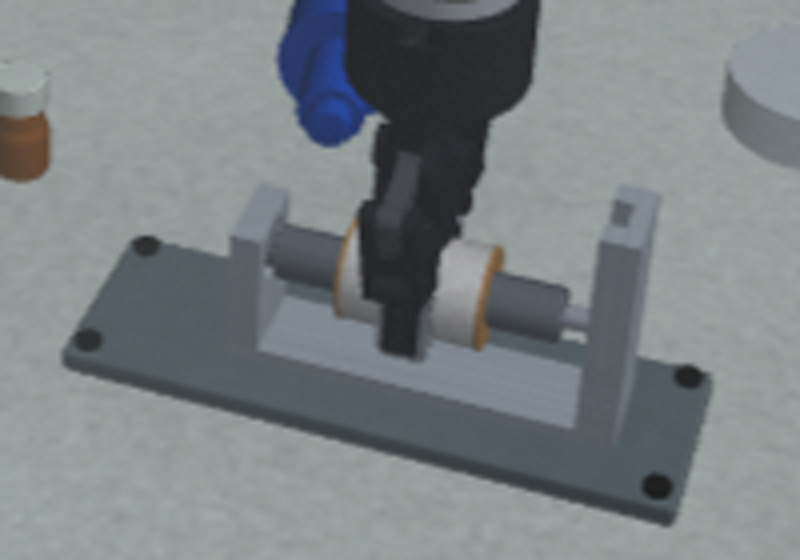

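Request:
send_rows:
  rows: "0 0 -0.1 0 0;0 0 -0.2 0 0;0 0 -0.2 0 0;0 0 -0.2 0 0"

```text
time_s: 14.35
eef_pos: [586.6, 202.5, 38.3]
ee_rot: [0.706, -0.046, 0.706, 0.046]
force: [0.9, -4.0, -1.7]
grip_width: 0.492
```

Request:
send_rows:
  rows: "0 0 -0.05 0 0;0 0 -0.05 0 0;0 0 -0.05 0 0"

```text
time_s: 14.65
eef_pos: [586.6, 202.0, 38.3]
ee_rot: [0.706, -0.046, 0.706, 0.046]
force: [0.6, -4.5, -2.1]
grip_width: 0.495
```

```bash
python3 c.py w14; python3 -c "
from h import *
for n in ['scene']:
    p=capture(n); save(p,'s14'); im=cv2.imread('pics/s14.png'); cv2.imwrite('pics/s14c.png',cv2.resize(im[240:380,290:490],None,fx=4,fy=4,interpolation=cv2.INTER_CUBIC))"
```

```text
{'time_s': 14.65, 'eef_pos': [586.645, 202.019, 38.289], 'ee_rot': [0.706, -0.046, 0.706, 0.046], 'force': [0.578, -4.459, -2.093], 'joints': [0.143, 0.718, 1.394, 0.0, 1.03, 0.014]}
[[-0.    -0.129  0.992]
 [ 0.     0.992  0.129]
 [-1.     0.    -0.   ]]
```

View pics/s14c.png

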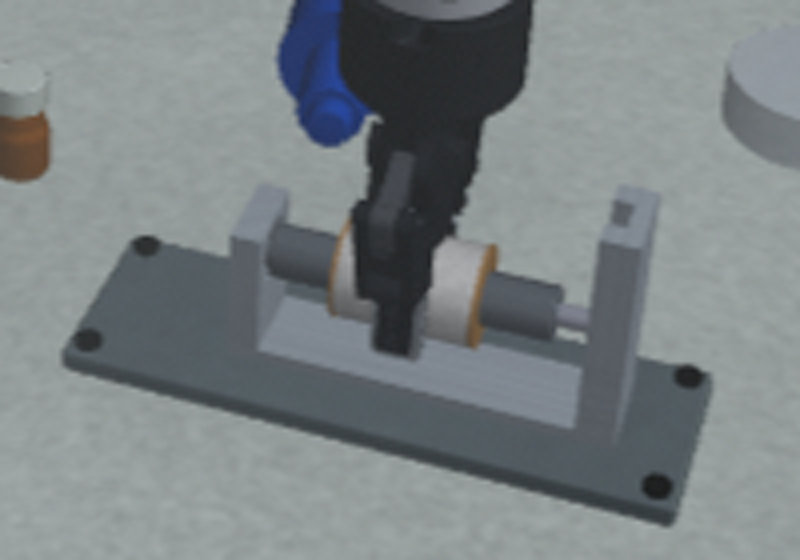

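Request:
send_rows:
  rows: "0 0.03 -0.05 0 0;0 0.04 -0.05 0 0;0 0.04 -0.05 0 0"

```text
time_s: 15.05
eef_pos: [586.7, 201.9, 38.0]
ee_rot: [0.706, -0.046, 0.706, 0.046]
force: [-0.5, -0.6, 0.6]
grip_width: 0.493
```

Request:
send_rows:
  rows: "0.52 0 0 0 0;0.56 0 0 0 0;0.62 0 0 0 0;0.75 0 0 0 0;0.85 0 0 0 0;0.85 0 0 0 0;0.85 0 0 0 0"
  grip_force: 20

```text
time_s: 15.75
eef_pos: [586.8, 201.5, 37.9]
ee_rot: [0.706, -0.046, 0.706, 0.046]
force: [-0.4, -0.0, 0.3]
grip_width: 0.852
```

```bash
python3 c.py w15; python3 -c "
from h import *
for n in ['scene']:
    p=capture(n); save(p,'s15'); im=cv2.imread('pics/s15.png'); cv2.imwrite('pics/s15c.png',cv2.resize(im[240:380,290:490],None,fx=4,fy=4,interpolation=cv2.INTER_CUBIC))"
```

```text
{'time_s': 15.75, 'eef_pos': [586.752, 201.511, 37.9], 'ee_rot': [0.706, -0.046, 0.706, 0.046], 'force': [-0.374, -0.05, 0.296], 'joints': [0.142, 0.719, 1.394, 0.0, 1.029, 0.013]}
[[ 0.    -0.129  0.992]
 [ 0.     0.992  0.129]
 [-1.     0.     0.   ]]
```

View pics/w15.png

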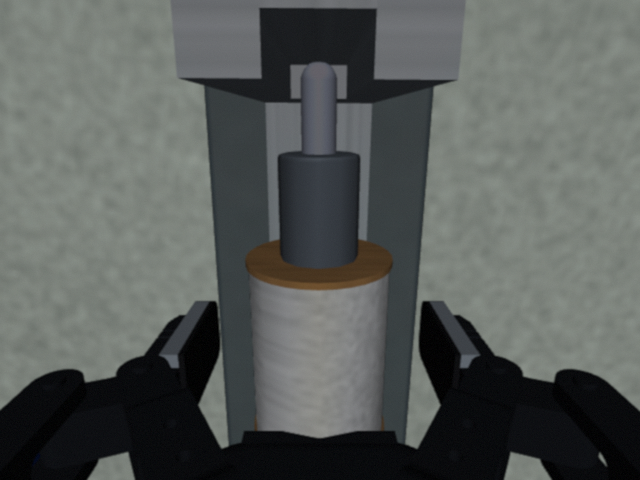

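View pics/s15c.png

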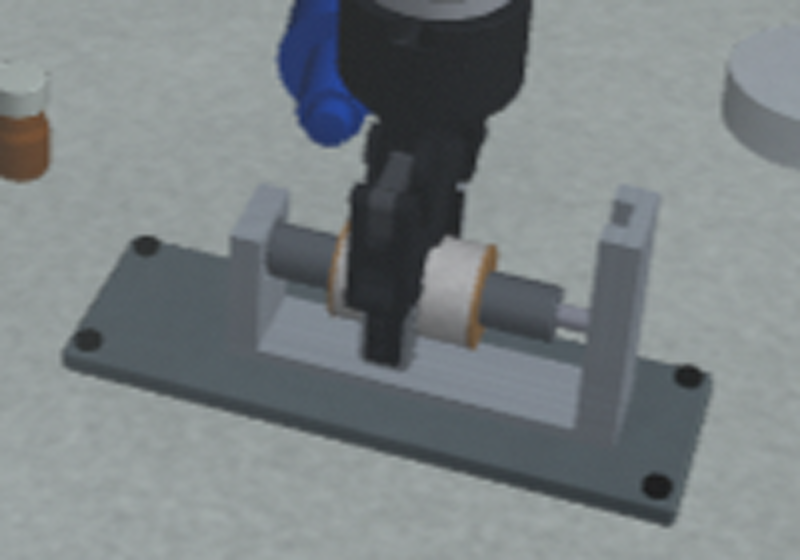

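Home. Now I'll lift straight out.

Request:
send_rows:
  rows: "0.85 -1 0 0 0;0.85 -3 0 0 0;0.85 -6 0 0 0;0.85 -10 0 0 0;0.85 -14 0 0 0;0.85 -17 0 0 0;0.85 -17 -4 0 0;0.85 -17 -8 0 0;0.85 -17 -8 0 0"

```text
time_s: 16.75
eef_pos: [597.6, 118.2, 208.8]
ee_rot: [0.706, -0.045, 0.705, 0.044]
force: [0.9, -0.2, 0.3]
grip_width: 0.848
```

```bash
python3 c.py w16 spindle_mid dispenser_mid; python3 -c "
from h import *
for n,c in [('scene',(240,380,290,490)),('top',(170,260,150,320))]:
    p=capture(n); save(p,n+'16'); im=cv2.imread('pics/'+n+'16.png'); cv2.imwrite('pics/'+n+'16c.png',cv2.resize(im[c[0]:c[1],c[2]:c[3]],None,fx=4,fy=4,interpolation=cv2.INTER_CUBIC))
    for r in nets.spot_point(p,'spindle_mid'): print(n,r['confidence'],np.round(r['location'],1))
im=cv2.imread('pics/w16.png');
"
```

```text
{'time_s': 16.75, 'eef_pos': [597.632, 118.204, 208.829], 'ee_rot': [0.706, -0.045, 0.705, 0.044], 'force': [0.939, -0.231, 0.257], 'joints': [0.004, 0.516, 1.259, -0.001, 1.365, -0.121]}
[[ 0.001 -0.125  0.992]
 [-0.001  0.992  0.125]
 [-1.    -0.001  0.001]]
spindle_mid 0.65 [369.2  79.7  30.9] [[ 30. 223.]]
spindle_mid 0.57 [587.  202.6  57.8] [[318.  97.]]
dispenser_mid 0.42 [525.7 -28.4  -2.8] [[226. 341.]]
scene 0.93 [ 502.1 -400.    30.7]
scene 0.76 [588.7 206.1  61.2]
scene 0.62 [363.1  81.3  29.5]
scene 0.17 [760.1  36.8  -0.8]
top 0.91 [585.3 205.1  59.3]
top 0.73 [ 495.1 -395.4   30.3]
top 0.73 [365.2  77.6  32.8]
```

View pics/w16.png

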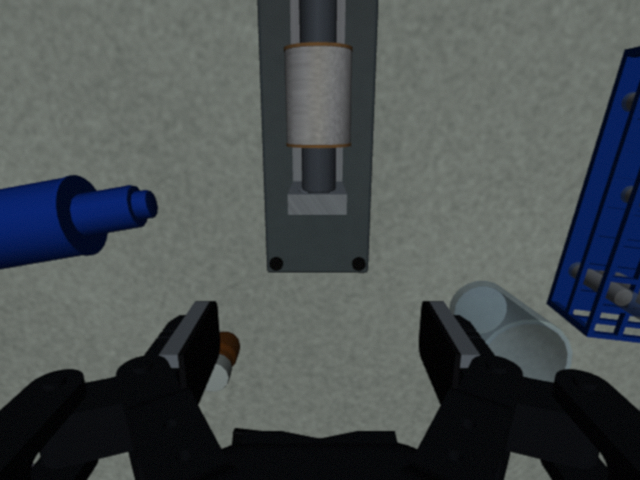

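View pics/scene16c.png

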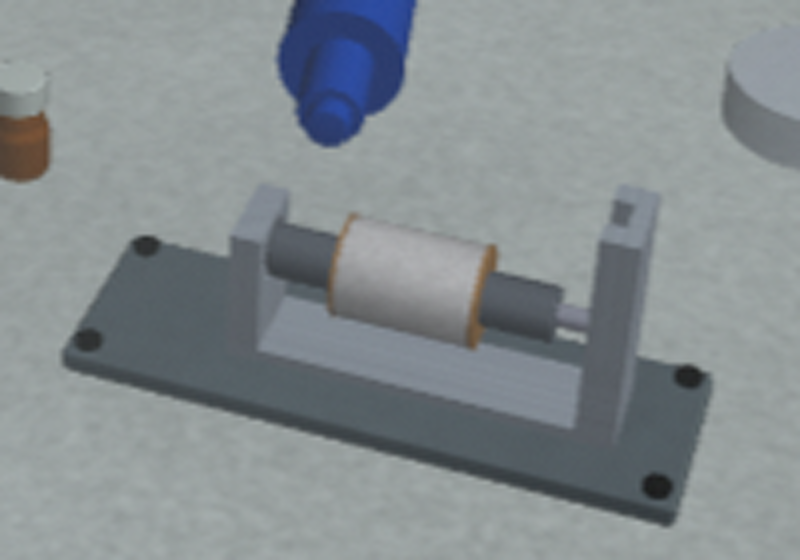

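View pics/scene16.png

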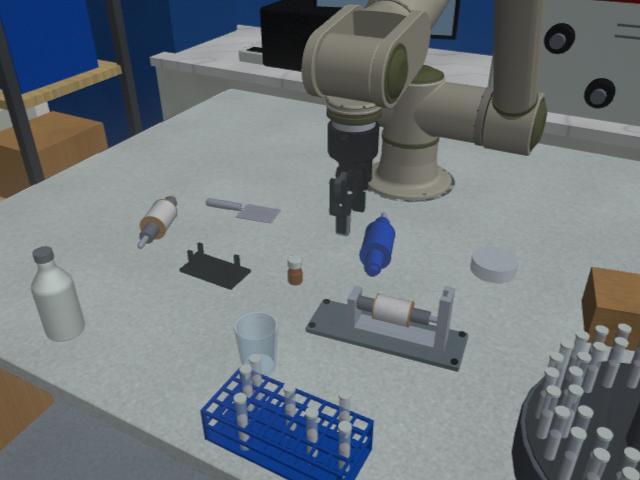

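```bash
python3 -c "
from h import *
p=pickle.load(open('pics/w16.pkl','rb'))
W=np.array([576.0,287.1]);yd=np.array([-.129,.9916])
for n,u,v,z in [('roll near end top',319,147,82),('roll far end top',319,43,82),('cheek inner top edge',300,183,77),('cheek outer',318,215,77)]:
    w=atz(p,u,v,z); print(n,w.round(1),'yoke y',round(80+(w[:2]-W)@yd,1))
s=ctrl.sense(); print(s['time_s']); print(workorder.finish_job())"
```

```text
roll near end top [591.7 171.5  82. ] yoke y -36.7
roll far end top [584.1 232.1  82. ] yoke y 24.4
cheek inner top edge [582.  146.1  77. ] yoke y -60.6
cheek outer [596.7 125.8  77. ] yoke y -82.6
17.1
the job is handed in; nothing more can be done
None
```

The spindle with the smaller white roll is out of the stand and loaded in the dispenser. The job was handed in at about 17 s of the 54 s, with the gripper open and clear.

**What I did:** I gripped the roll at its middle and lined the pin up with the slot using the wrist camera. I pushed the pin against the end wall until it was pressed in about 14 mm (over 12 mm was needed, and its stop is at 17 mm). The force along the spindle read at most about 6.4 N. I lowered the stub in front of the cup and let the spring take it home while the arm followed. I let go once the axial force had dropped from about 4.5 N to near 0, which showed the shoulder was on the low cheek.

**Last checks:**
- **Roll position:** the roll ends measured at yoke y = -36.7 and +24.4 mm. That puts the spindle's middle at about -6.1 mm, against -6 mm wanted.
- **Pictures:** the shoulder sits flush on the low cheek, the pin is centred in its slot, and the stand is empty. The things around it look unmoved. That the pin lies on the slot floor is inferred from the heights and the release, because I took no close-up of it.
- **Networks:** the pictures from above and from the scene camera put the spindle's middle at (585–589, 203–206, 58–61) mm. The touch-based estimate was (587, 202), so they differ by up to about 4 mm, which is within their tolerance.
- **One disagreement:** reading the low cheek's inner top edge by eye from the last wrist picture gave -60.6 mm instead of -68. I put this down to a misread pixel, since the force drop and the roll position both agree with full seating. I did not measure it again before handing in.

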